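# Slide the specimen carrier into the dock and fold the keeper shut

## Task

Slide the flat specimen carrier lying on the table into the slot of the metal dock, straight in under the cover strips until it is fully home against the back stop. Then fold the dock's upright keeper boom all the way down across the mouth behind the carrier, so that it cannot slide back out. Leave the chip box, the vial, the tape roll and the other things on the table where they are.

Things in the scene. Friction and masses are not known exactly. Their poses are not given: they have to be found in the camera images.
- carrier: Loose flat aluminium slab with six round dark specimens in its top, 100 mm long (its x) by 90 mm wide (its y) by 14 mm thick, corners rounded to 6 mm, 0.25 kg within 30 %; it lies flat on the table and is pushed. Origin at the centre of its underside, z up. Either of its 90 mm edges may go in first. At the start it lies in front of the mouth, askew and off to the dock's +y side.
- dock: Fixed low aluminium frame on the table, 22 mm high, its open mouth toward its -x (roughly the robot's right). Carriers slide in along its +x, on the table. Origin at table level, mid-mouth of the straight slot. Rails from x = 0 to 85 mm, inner faces at y = +-46.5 mm; two cover strips above leave 17 mm clear height. Slanting cheeks widen the mouth to about 108 mm from x = 0 out to x = -22 mm.
- back_stop (a point): Middle of the back stop's face, x = 70 mm in the dock's frame, 7 mm above the table. A carrier fully home touches it: carrier origin at x = 20 mm, y = 0 in the dock's frame, its outer edge at x = -30 mm, still outside the cheeks, where it can be pushed. The controller box (0.25 m high) beyond the path has its front face from x 0.59, y -0.17 to x 0.455, y -0.43 m: come in from nearer the robot.
- keeper (a joint): Angle of the keeper, a boom on a level hinge along the dock's x: 0 = shut (stop), lying level across the lane behind a home carrier with 5 mm to spare, pointing to the dock's -y; pi/2 = upright; 2.05 = open (stop), leaning outward to the dock's +y. Starts between 1.7 and 2.0. Light friction (0.008 N m): it stays where left near upright and drops shut when pushed well past it toward -y.
- keeper_hinge (a point): Centre of the keeper's hinge, 12 mm above the table, at x = -40 mm, y = 68 mm in the dock's frame (the side nearer the robot), between two fork plates 24 mm high.
- keeper_tip (a point): Free end of the keeper boom on its centre line, 78 mm from the hinge. The steel boom is straight, 10 mm wide along the dock's x and 12 mm thick; shut, its top is 18 mm above the table. Mind the wall display left of the robot (x 0.07 to 0.17, y over 0.19, z 0.44 to 0.65 m): fingers leaning along the dock's +x, wrist back to its -x, keep the upper arm off it.
- chip_box: Bystander: small closed sample box, 59x54x19 mm, behind the dock; origin at the centre of its underside.
- vial: Bystander: amber vial with a black cap, 20 mm across, 46 mm tall, standing beside the dock on its +y side; origin at the centre of its underside.
- tape_roll: Bystander: roll of tape lying flat, 75 mm across, 19 mm high, beyond the dock; origin at the centre of its underside.

How it is judged:
By the outcome, as a careful person would: the job done as asked, in the order asked, and still so for the second after the job is handed in, with the robot touching nothing.
It also fails if it takes over 67 s, if anything falls off the work surface, if the arm or the gripper's body presses on something with over 40 N, if the wrist force passes 120 N, or if a joint passes its speed limit or range.

## Robot

A 7-joint arm with a two-finger parallel gripper is mounted at the origin on a cart in front of the work surface, level with it; the furniture and walls round the work are solid. World frame = base frame: x ahead of the robot, y to its left, z up, the work surface at z = 0. Lengths are in m, angles in rad, forces in N, time in s.
With the tool pointing down it reaches from about 0.35 to 0.9 m from the base axis. Payload 8.1 kg.
Tool frame: the origin (TCP) lies at the very end of the fingers, on their centre line; the grasp point (between the pads) lies arm.grip_point_offset behind it (arm.grip_point_offset is the distance from the TCP to the grasp point, in m); z points along the fingers, y is the line along which they close (so a half turn about z gives the same grasp; the last joint's range is limited). The gripper opens to 92 mm and grips with 3 to 60 N. Pads are 19 mm wide; open, the fingers measure 130 mm over their backs; the gripper's body (75 mm by 190 mm) begins 47 mm behind the grasp point.
Start: joints at [1.185, 0.434, 0.025, 1.573, -0.012, 1.134, -0.075], TCP at [0.174, -0.6, 0.227] pointing down, gripper open.
Joint ranges: [-2.62, 2.62], [-0.44, 2.09], [-1.27, 1.32], [0.08, 2.57], [-1.32, 4.46], [0.12, 2], [-2.74, 2.74]. Speed limits (rad/s): [2.22, 2.22, 3.01, 3.01, 3.14, 3.14, 3.14].

## Interface

Orientations are given as a rotation vector (axis times angle).
In Python, from cell import arm gives the robot as it stands. The module is installed in compiled form; this text tells all that it offers.
- The arm moves only by the shell command python3 -m creep 'ROWS' [OPENING] [FORCE]. ROWS is JSON, a list of rows, each a list of 6 numbers: the shift along the tool's x, y, z scaled (see below), then the turn, a rotation vector about the tool's x, y, z scaled (see below). A call has 1 to 20 rows; each row shifts and turns the commanded pose from where the row before left it, along the tool's axes as they then stand; what a row does not reach is not made up. The controller multiplies each number of a shift by 0.4 m and each number of a turn by 120 degrees. A row lasts 1/12 s, in which the tool goes at most 41.7 mm and 7.16 degrees, less where a joint would pass 70% of its speed; a pose out of reach is approached as far as the arm can. A call with a number of a shift or a turn outside -1 to 1 is refused whole. A call with a gripper value outside its range is refused whole. OPENING is the closure, from -1 (fully open) to 1 (shut), set as the call begins (- or left out, the last holds). The fingers move at their own pace and stop on an object; FORCE is the grip in N (left out, the last holds). Time passes only in rows, so rows that do not move let the fingers close. It gives the time, the measured TCP pose, the force, the opening and the grip force at its end, in the units of the state.
- arm.observe(): the state, without advancing time (a new reading comes with each control period).
- arm.get_image(name): name is "side" or "top" or "wrist"; returns a dict with "frame" (480x640x3 uint8, red, green, blue), "intrinsics" (3x3 intrinsics, pixels), "rvec" (rotation vector, rad) and "tvec" (3), from world to camera coordinates, as OpenCV has them; the wrist camera has in their place "mount" (4x4, takes a point from camera to tool coordinates, whose origin is the TCP and whose axes are the flange's). Camera axes: x right, y down, z forward; pixel columns grow to the right and rows downward; lengths in m; the calibration is good to about 2 mm. The wrist camera is an equidistant fisheye: a pixel r from the principal point sees the ray r / f radians off the axis. A picture is of the moment at which its call begins: read the wrist's pose just before it. There is no depth.
- arm.sign_off(): hands the job in; it is judged then, once.
The state is a dict: "clock": time; "joints": joint angles; "dq": joint speeds; "joint_efforts": joint torques, N m; "position": TCP position; "ee_rot": TCP orientation; "force": force on the tool from outside, world axes, zero at the start; "ft_torque": the same for the moment, N m; "width": opening from 0.0 (shut) to 1.0 (fully open); "gripper_force": force on a finger pad.
Only numpy, scipy, OpenCV 4.12 (cv2) and the standard library are available. Lean on these libraries where they do the work, as an engineer would, in place of code of your own. Each camera call takes 0.05 s, during which the arm holds its last target. There are 200 camera calls.

## Working session

There is one attempt and no reset: what is moved stays moved. The work goes in short steps, Python scripts to look and compute and a shell command to move; the robot and the scene stay as the last step left them, time stands still between calls to the robot, and variables do not carry over. Pictures are saved under pics/ and viewed, at most 10 in all, crops included, and the job is handed in when it is done.

```bash
mkdir -p pics; python3 - <<'E'
from cell import arm
import cv2,numpy as np
s=arm.observe();print({k:np.round(v,3).tolist() for k,v in s.items()},arm.grip_point_offset)
for n in("top","side"):
    d=arm.get_image(n);cv2.imwrite(f"pics/{n}0.png",d["frame"][:,:,::-1])
    R=cv2.Rodrigues(np.array(d["rvec"]))[0];print(n,np.round(d["intrinsics"],1).tolist(),"cam pos",(-R.T@np.array(d["tvec"]).ravel()).round(3))
E
```

```text
{'clock': 0.0, 'joints': [1.185, 0.435, 0.025, 1.574, -0.012, 1.134, -0.075], 'dq': [0.001, -0.001, 0.0, -0.001, 0.0, -0.001, 0.0], 'joint_efforts': [-0.001, -66.785, 0.984, -31.447, -0.061, 0.043, 0.0], 'position': [0.174, -0.6, 0.226], 'ee_rot': [-3.109, -0.442, 0.001], 'force': [0.288, 0.418, -0.637], 'ft_torque': [-0.033, -0.003, 0.02], 'gripper_force': 0.0, 'width': 0.999} 0.0188
top [[609.0, 0.0, 314.9], [0.0, 609.0, 231.1], [0.0, 0.0, 1.0]] cam pos [ 0.369 -0.071  1.095]
side [[529.2, 0.0, 316.1], [0.0, 529.2, 244.3], [0.0, 0.0, 1.0]] cam pos [ 1.05  -0.208  0.725]
```

View pics/top0.png

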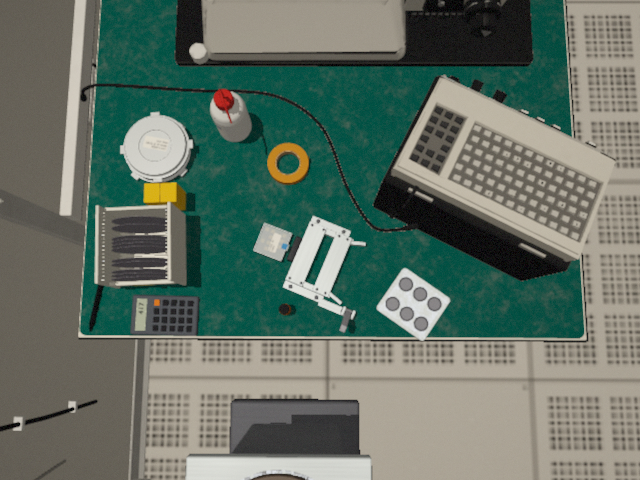

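View pics/side0.png

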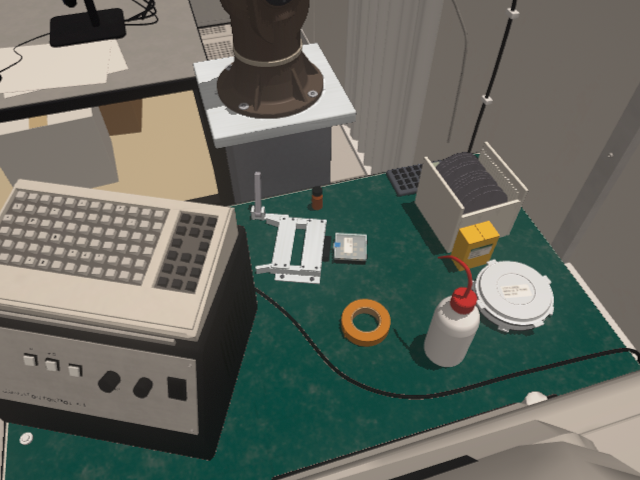

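The top view shows the dock near (320,262) with its mouth to the right, the carrier at (413,302), the keeper at (345,318) and the vial at (287,309). I'll enlarge the dock area for precise features.

```bash
cat > h.py <<'E'
from cell import arm
import cv2,numpy as np
def cam(n):
    d=arm.get_image(n);R=cv2.Rodrigues(np.array(d["rvec"]))[0];return d["frame"],np.array(d["intrinsics"]),R,np.array(d["tvec"]).ravel()
def cast(px,z,K,R,t):
    px=np.atleast_2d(px).astype(float);r=(np.linalg.inv(K)@np.c_[px,np.ones(len(px))].T).T@R;c=-R.T@t
    return c+r*((z-c[2])/r[:,2])[:,None]
def carrier(f,K,R,t):
    # bright whitish region right of dock
    g=f.astype(int).min(2);m=(g>110).astype(np.uint8)
    cs,_=cv2.findContours(m,cv2.RETR_EXTERNAL,cv2.CHAIN_APPROX_NONE);out=[]
    for c in cs:
        if cv2.contourArea(c)<300: continue
        w=cast(c[:,0],0.014,K,R,t)[:,:2];q=cv2.minAreaRect((w*1000).astype(np.float32));out.append((q,c[:,0].mean(0).round()))
    return out
E
python3 - <<'E'
from h import *
f,K,R,t=cam("top")
cv2.imwrite("pics/c1.png",cv2.resize(f[205:345,245:460,::-1],None,fx=3.7,fy=3.7,interpolation=cv2.INTER_CUBIC))
for q,p in carrier(f,K,R,t):
    if 200<p[1]<345 and 240<p[0]<470: print(p,q)
E
```

```text
[272. 242.] ((521.4393920898438, 15.171308517456055), (57.62664031982422, 55.792415618896484), 69.51800537109375)
[327. 270.] ((477.7121276855469, -90.56465148925781), (137.97967529296875, 146.50592041015625), 67.73393249511719)
[394. 280.] ((552.4822998046875, -160.36199951171875), (867.7747802734375, 1034.7322998046875), 0.5115262269973755)
```

View pics/c1.png

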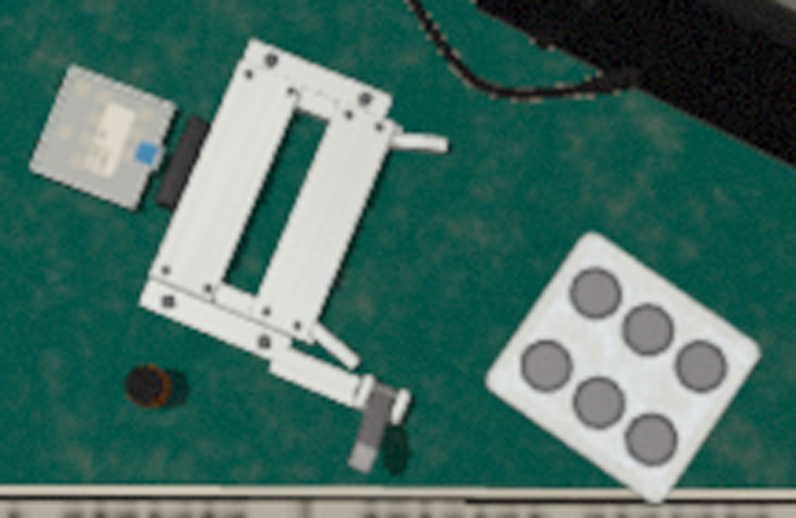

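The crop shows the carrier with corners near (590,232), (760,350), (655,502) and (487,380). The dock's outer corners are near (252,40), (391,95) and (141,302), and the keeper base is at (385,395). Next I'll compute both frames.

```bash
cat >> h.py <<'E'
def px(c): return np.array(c)/3.7+[245,205]-0.36
def discs(f,K,R,t,roi):
    x0,y0,x1,y1=roi;g=cv2.resize(f[y0:y1,x0:x1],None,fx=4,fy=4,interpolation=cv2.INTER_CUBIC).astype(int)
    m=((g.min(2)>75)&(g.max(2)<165)&(g.max(2)-g.min(2)<22)).astype(np.uint8);m=cv2.morphologyEx(m,cv2.MORPH_OPEN,np.ones((9,9)))
    cs,_=cv2.findContours(m,cv2.RETR_EXTERNAL,cv2.CHAIN_APPROX_NONE);P=[]
    for c in cs:
        (x,y),r=cv2.minEnclosingCircle(c)
        if cv2.contourArea(c)>0.75*np.pi*r*r and 20<r<32: P.append([(x+.5)/4-.5+x0,(y+.5)/4-.5+y0])
    return cast(P,0.014,K,R,t)[:,:2] if P else np.zeros((0,2))
E
python3 - <<'E'
from h import *
np.set_printoptions(precision=4,suppress=True)
f,K,R,t=cam("top")
D=cast(px([[252,40],[391,95],[141,302]]),0.022,K,R,t)[:,:2];print("dock corners",D,np.linalg.norm(D[1]-D[0]),np.linalg.norm(D[2]-D[0]))
a=D[0]-D[1];b=D[0]-D[2];print("ang x",np.degrees(np.arctan2(a[1],a[0])),"ang -y",np.degrees(np.arctan2(b[1],b[0])))
C=cast(px([[590,232],[760,350],[655,502],[487,380]]),0.014,K,R,t)[:,:2];print("carrier",C,C.mean(0))
P=discs(f,K,R,t,(370,260,460,345));print("discs",P,P.mean(0) if len(P) else 0)
print("hinge0.02",cast(px([[385,395],[362,465]]),0.02,K,R,t))
print("table edge",cast(px([[100,490],[700,495]]),0,K,R,t))
E
```

```text
dock corners [[ 0.5683 -0.0561]
 [ 0.5417 -0.1233]
 [ 0.4414 -0.0043]] 0.07226684563889807 0.13710743632232641
ang x 68.39322936375449 ang -y -22.217478804911302
carrier [[ 0.4769 -0.2191]
 [ 0.421  -0.299 ]
 [ 0.3494 -0.2476]
 [ 0.4059 -0.169 ]] [ 0.4133 -0.2337]
discs [[ 0.3786 -0.2462]
 [ 0.3958 -0.2217]
 [ 0.4132 -0.2706]
 [ 0.4129 -0.1969]
 [ 0.4303 -0.2459]
 [ 0.4477 -0.2213]] [ 0.4131 -0.2337]
hinge0.02 [[ 0.3984 -0.1202  0.02  ]
 [ 0.3656 -0.1094  0.02  ]]
table edge [[ 0.3529  0.0154  0.    ]
 [ 0.3525 -0.2714  0.    ]]
```

```bash
python3 - <<'E'
from h import *
f,K,R,t=cam("top")
np.save("top.npy",f)
cv2.imwrite("pics/c2.png",cv2.resize(f[212:333,280:372,::-1],None,fx=4.9,fy=4.9,interpolation=cv2.INTER_CUBIC))
E
```

```text
(no output)
```

View pics/c2.png

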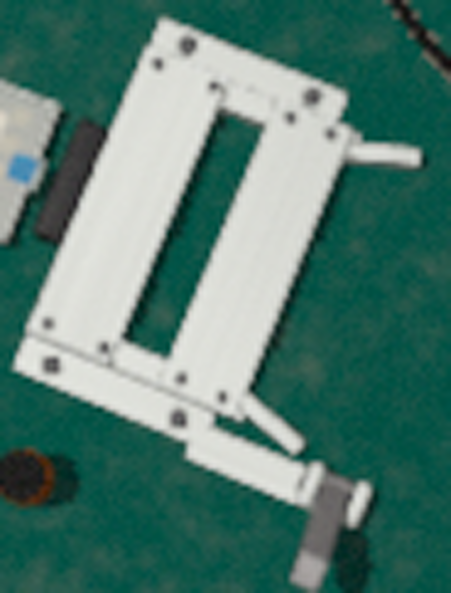

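The crop shows the front strip edge from (352,130) to (242,418), the cheek tips at (420,157) and (300,447), and the fork plates at (312,483) and (360,503).

```bash
cat >> h.py <<'E'
DA=np.radians(67.9);UX=np.array([np.cos(DA),np.sin(DA)]);UY=np.array([-UX[1],UX[0]])
E
python3 - <<'E'
from h import *
np.set_printoptions(precision=1,suppress=True)
f,K,R,t=cam("top")
p=lambda c:np.array(c)/4.9+[280,212]-0.4
names=["stripmouthT","stripmouthB","stripbackT","stripbackB","cheektipT","cheektipB","fork1","fork2","flangeTL","flangeTR","flangeBL","hingeboom"]
pts=[[352,128],[240,418],[152,50],[26,335],[421,157],[297,449],[312,483],[360,503],[162,17],[347,93],[13,370],[337,492]]
z=[.022,.022,.022,.022,.022,.022,.024,.024,.01,.01,.01,.02]
W=np.array([cast(p(a),h,K,R,t)[0,:2] for a,h in zip(pts,z)])
d=W[1]-W[0];print("strip ang", np.degrees(np.arctan2(d[1],d[0]))-90,np.linalg.norm(d)*1e3)
d=W[3]-W[2];print("strip ang", np.degrees(np.arctan2(d[1],d[0]))-90)
d=W[5]-W[4];print("cheek ang", np.degrees(np.arctan2(d[1],d[0]))-90)
d=W[8]-W[9];print("fl ang", np.degrees(np.arctan2(d[1],d[0])))
d=W[10]-W[8];print("fl ang", np.degrees(np.arctan2(d[1],d[0]))-90)
O=(W[0]+W[1])/2;print("O",O*1e3)
for n,w in zip(names,W): print(n,w*1e3,"dock",np.array([UX@(w-O),UY@(w-O)])*1e3)
P=discs(f,K,R,t,(370,260,460,345));c=P.mean(0);print("carrier dock",np.array([UX@(c-O),UY@(c-O)])*1e3)
e=P[3]-P[0];e2=P[5]-P[2];print("disc ang",np.degrees(np.arctan2(e[1],e[0])),np.degrees(np.arctan2(e2[1],e2[0])))
# corners of box in dock
for b in([.59,-.17],[.455,-.43]): b=np.array(b)-O;print("box",UX@b*1e3,UY@b*1e3)
E
```

```text
strip ang 69.00894779338094 112.57703373465769
strip ang 66.8930805449198
cheek ang 66.94039424387259
fl ang 67.63787059001616
fl ang 67.86102854970875
O [ 475.8 -105.1]
stripmouthT [ 528.4 -125.3] dock [  1.1 -56.3]
stripmouthB [423.3 -85. ] dock [-1.1 56.3]
stripbackT [556.8 -52.4] dock [ 79.3 -55.2]
stripbackB [452.5  -7.9] dock [81.3 58.2]
cheektipT [ 517.9 -150.3] dock [-26. -56.]
cheektipB [ 412.4 -105.3] dock [-24.1  58.7]
fork1 [ 400.3 -110.6] dock [-33.5  67.9]
fork2 [ 393.4 -127.7] dock [-51.9  67.9]
flangeTL [571.3 -55.8] dock [ 81.6 -69.9]
flangeTR [ 543.2 -124.1] dock [  7.8 -69.5]
flangeBL [440.7  -2.7] dock [81.7 71.1]
hingeboom [ 397.3 -119.7] dock [-43.   67.3]
carrier dock [-142.8    9.8]
disc ang 55.14167733744978 55.10967683310633
box -17.17065419350202 -130.18030813962568
box -308.85837374399404 -102.91725138816268
```

```bash
python3 -m creep '[[0.056,-0.0488,0,0,0,0],[0.056,-0.0488,0,0,0,0],[0.056,-0.0488,0,0,0,0],[0.056,-0.0488,0,0,0,0],[0.056,-0.0488,0,0,0,0],[0.056,-0.0488,0,0,0,0],[0.056,-0.0488,0,0,0,0],[0.056,-0.0488,0,0,0,0],[0.056,-0.0488,0,0,0,0],[0.056,-0.0488,0,0,0,0],[0.056,-0.0488,0,0,0,0],[0.056,-0.0488,0,0,0,0],[0,0,0,0,0,0.0533],[0,0,0,0,0,0.0533],[0,0,0,0,0,0.0533],[0,0,0,0,0,0.0533],[0,0,0,0,0,0.0533],[0,0,0,0,0,0.0533],[0,0,0,0,0,0.0533],[0,0,0,0,0,0.0533]]' 1 10
cat >> h.py <<'E'
from scipy.spatial.transform import Rotation as Ro
O=np.array([.4742,-.1077]);DA=np.radians(67.7);UX=np.array([np.cos(DA),np.sin(DA)]);UY=np.array([-UX[1],UX[0]])
def dock(w): w=np.asarray(w)[...,:2]-O; return np.stack([w@UX,w@UY],-1)*1e3
def where(tgt=None):
    "tgt: world xyz; prints state and the shift in tool axes, in row units"
    s=arm.observe();M=Ro.from_rotvec(s["ee_rot"]).as_matrix();p=np.array(s["position"])
    print("t",s["clock"],"q",np.round(s["joints"],2),"p",p.round(4),"dock",dock(p).round(1),"y ang",np.degrees(np.arctan2(M[1,1],M[0,1])).round(2),"z",M[:,2].round(3),"F",np.round(s["force"],1),"w",s["width"])
    if tgt is not None: print("row units",(M.T@(np.array(tgt)-p)/.4).round(4))
E
python3 -c "
from h import *
where([.3668,-.3001,.006])"
```

```text
clock: 1.97
position: [0.3671, -0.3002, 0.2268]
ee_rot: [2.994, -0.952, 0.0]
force: [-0.2, 0.6, 0.3]
width: 0.003
gripper_force: 0.0
t 1.9667 q [ 0.6   0.19 -0.03  1.92  0.01  1.02 -1.62] p [ 0.3671 -0.3002  0.2268] dock [-218.8   26. ] y ang -125.29 z [ 0. -0. -1.] F [-0.2  0.6  0.3] w 0.0034088230251358397
row units [-1.00e-03  2.00e-04  5.52e-01]
```

```bash
python3 -m creep '[[0,0,0.0345,0,0,0],[0,0,0.0345,0,0,0],[0,0,0.0345,0,0,0],[0,0,0.0345,0,0,0],[0,0,0.0345,0,0,0],[0,0,0.0345,0,0,0],[0,0,0.0345,0,0,0],[0,0,0.0345,0,0,0],[0,0,0.0345,0,0,0],[0,0,0.0345,0,0,0],[0,0,0.0345,0,0,0],[0,0,0.0345,0,0,0],[0,0,0.0345,0,0,0],[0,0,0.0345,0,0,0],[0,0,0.0345,0,0,0],[0,0,0.0345,0,0,0],[0,-0.01,0,0,0,0],[0,-0.01,0,0,0,0],[0,-0.008,0,0,0,0],[0,0,0,0,0,0]]'
cat >> h.py <<'E'
def look(roi=(300,230,460,345)):
    f,K,R,t=cam("top");P=discs(f,K,R,t,roi)
    print("discs",len(P),dock(P).round(1).tolist())
    if len(P)>=3:
        r=cv2.minAreaRect(dock(P).astype(np.float32));print("carrier centre dock",np.round(r[0],1),"rect",np.round(r[1],1),"ang",round(r[2],1))
    return f
E
python3 -c "
from h import *
where();cv2.imwrite('pics/p1.png',look()[180:345,280:470,::-1].repeat(3,0).repeat(3,1))"
```

```text
clock: 3.63
position: [0.3748, -0.2905, 0.0068]
ee_rot: [-2.997, 0.942, -0.002]
force: [-0.8, -0.4, -1.4]
width: 0.004
gripper_force: 0.0
t 3.6333 q [ 0.57  0.52 -0.03  2.15  0.03  0.48 -1.66] p [ 0.3748 -0.2905  0.0068] dock [-206.9   22.6] y ang -124.9 z [ 0.002 -0.    -1.   ] F [-0.8 -0.4 -1.4] w 0.004377145502516562
discs 2 [[-106.2, 23.3], [-114.8, -18.1]]
```

View pics/p1.png

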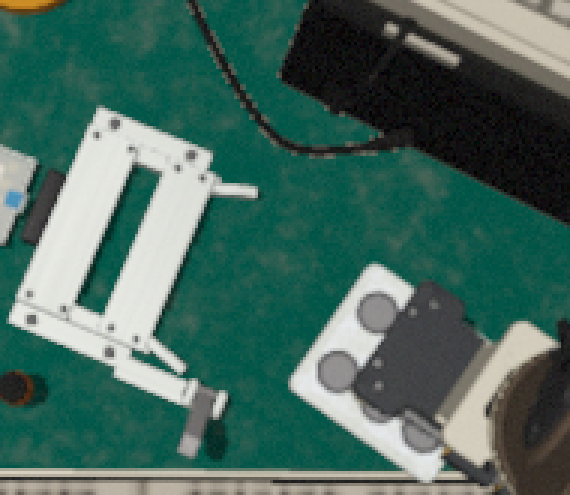

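The top view shows the front two discs clear of the gripper and the finger just behind the rear edge. They agree with my first measurement, so I'll start the arc push.

```bash
python3 -m creep '[[0.0014,-0.008,0,0,0,-0.0039],[0.0014,-0.008,0,0,0,-0.0039],[0.0014,-0.008,0,0,0,-0.0039],[0.0014,-0.008,0,0,0,-0.0039],[0.0014,-0.008,0,0,0,-0.0039],[0.0014,-0.008,0,0,0,-0.0039],[0.0014,-0.008,0,0,0,-0.0039],[0.0014,-0.008,0,0,0,-0.0039],[0.0014,-0.008,0,0,0,-0.0039],[0.0014,-0.008,0,0,0,-0.0039]]'
python3 -c "
from h import *
where();look()"
```

```text
clock: 4.52
position: [0.3958, -0.2674, 0.0061]
ee_rot: [3.032, -0.82, 0.0]
force: [-1.8, -4.3, 5.6]
width: 0.006
gripper_force: 3.5
t 4.5167 q [ 0.52  0.52 -0.04  2.14  0.05  0.48 -1.66] p [ 0.3958 -0.2674  0.0061] dock [-177.5   11.9] y ang -120.27 z [ 0.    -0.001 -1.   ] F [-1.8 -4.3  5.6] w 0.006162556847827229
discs 0 []
```

```bash
python3 -c "
from h import *
f=look()
cv2.imwrite('pics/p2.png',f[210:345,290:470,::-1].repeat(4,0).repeat(4,1))"
```

```text
discs 0 []
```

View pics/p2.png

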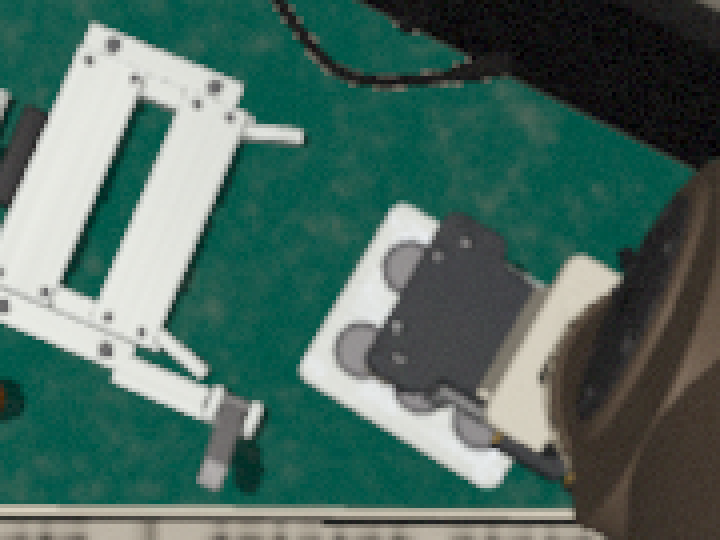

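The view shows the gripper partly covering the discs, but the carrier's front edge is clear, from (403,203) to (302,372). I'll fit that edge instead.

```bash
cat >> h.py <<'E'
def front():
    f,K,R,t=cam("top");f=f[200:345,280:470];f4=cv2.resize(f,None,fx=4,fy=4,interpolation=cv2.INTER_CUBIC)
    v,u=np.nonzero((f4.min(2)>130))
    d=dock(cast(np.c_[(u+.5)/4-.5+280,(v+.5)/4-.5+200],.014,K,R,t));
    d=d[(d[:,0]>-200)&(d[:,0]<-1)&(np.abs(d[:,1])<75)]
    L=[]
    for y in np.arange(-36,37,4):
        s=d[(np.abs(d[:,1]-y)<1)]
        if len(s): L.append([y,s[:,0].max()])
    L=np.array(L);k=np.ones(len(L),bool)
    for _ in range(5):
        a=np.polyfit(L[k,1],L[k,0],1) if 0 else np.polyfit(L[k,0],L[k,1],1);r=L[:,1]-np.polyval(a,L[:,0]);k=np.abs(r)<max(1.2,1.5*np.median(np.abs(r)))
    th=-np.arctan(a[0]);h=np.array([np.cos(th),np.sin(th)]);l=np.array([-h[1],h[0]])
    q=np.array([a[1],0]);e=(d-q)@h;s=(d-q)@l;m=(e>-22)&(e<-8)&(np.abs(s)<58)   # band behind the front edge
    lo,hi=s[m].min(),s[m].max()
    print("front",k.sum(),"of",len(L),"head deg",np.degrees(th).round(2),"width",(hi-lo).round(1),"centre",(q+l*(lo+hi)/2-50*h).round(1))
E
python3 -c "
from h import *
front()"
```

```text
front 19 of 19 head deg -8.34 width 91.7 centre [-114.3    4.2]
```

```bash
python3 -m creep '[[0.0013,-0.008,0,0,0,-0.0038],[0.0013,-0.008,0,0,0,-0.0038],[0.0013,-0.008,0,0,0,-0.0038],[0.0013,-0.008,0,0,0,-0.0038],[0.0013,-0.008,0,0,0,-0.0038],[0.0013,-0.008,0,0,0,-0.0038],[0.0013,-0.008,0,0,0,-0.0038],[0.0013,-0.008,0,0,0,-0.0038],[0.0013,-0.008,0,0,0,-0.0038],[0.0013,-0.008,0,0,0,-0.0038],[0.0013,-0.008,0,0,0,-0.0038],[0.0013,-0.008,0,0,0,-0.0038]]'
python3 -c "
from h import *
where();front()"
```

```text
clock: 5.67
position: [0.4192, -0.2365, 0.0061]
ee_rot: [3.068, -0.675, 0.0]
force: [-0.7, -4.6, 5.4]
width: 0.004
gripper_force: 3.7
t 5.6667 q [ 0.45  0.53 -0.06  2.13  0.07  0.49 -1.67] p [ 0.4192 -0.2365  0.0061] dock [-140.     2.1] y ang -114.8 z [ 0.    -0.001 -1.   ] F [-0.7 -4.6  5.4] w 0.004333040201574806
front 19 of 19 head deg -3.23 width 91.9 centre [-77.3   0.9]
```

```bash
python3 -m creep '[[0.001,-0.008,0,0,0,-0.0033],[0.001,-0.008,0,0,0,-0.0033],[0.001,-0.008,0,0,0,-0.0033],[0.001,-0.008,0,0,0,-0.0033],[0.001,-0.008,0,0,0,-0.0033],[0.001,-0.008,0,0,0,-0.0033],[0.001,-0.008,0,0,0,-0.0033],[0.001,-0.008,0,0,0,-0.0033]]'
python3 -c "
from h import *
where([*(O-.045*UX),.006]);front()"
```

```text
clock: 6.38
position: [0.4323, -0.2143, 0.0061]
ee_rot: [3.085, -0.59, 0.0]
force: [-2.8, -4.1, 6.5]
width: 0.005
gripper_force: 3.6
t 6.3833 q [ 0.41  0.53 -0.08  2.13  0.08  0.49 -1.68] p [ 0.4323 -0.2143  0.0061] dock [-114.5   -1.7] y ang -111.64 z [ 0.    -0.001 -1.   ] F [-2.8 -4.1  6.5] w 0.004880213400931905
row units [-2.300e-03 -1.737e-01  1.000e-04]
front 19 of 19 head deg -0.11 width 116.0 centre [-51.7   0.1]
```

```bash
python3 -m creep '[[0.0001,-0.01,0,0,0,0],[0.0001,-0.01,0,0,0,0],[0.0001,-0.01,0,0,0,0],[0.0001,-0.01,0,0,0,0],[0.0001,-0.01,0,0,0,0],[0.0001,-0.01,0,0,0,0],[0.0001,-0.01,0,0,0,0],[0.0001,-0.01,0,0,0,0],[0.0001,-0.01,0,0,0,0],[0.0001,-0.01,0,0,0,0],[0.0001,-0.01,0,0,0,0],[0.0001,-0.01,0,0,0,0]]'
python3 -c "
from h import *
where([*(O-.0428*UX),.006])"
```

```text
clock: 7.43
position: [0.4504, -0.1698, 0.006]
ee_rot: [3.085, -0.59, 0.0]
force: [-1.7, -3.9, 6.6]
width: 0.005
gripper_force: 3.8
t 7.4333 q [ 0.3   0.53 -0.07  2.13  0.07  0.49 -1.77] p [ 0.4504 -0.1698  0.006 ] dock [-66.5  -1.5] y ang -111.66 z [-0.    -0.001 -1.   ] F [-1.7 -3.9  6.6] w 0.005306300890570646
row units [-0.0031 -0.0592  0.0001]
```

```bash
python3 -m creep '[[0.0001,-0.009,0,0,0,0],[0.0001,-0.009,0,0,0,0],[0.0001,-0.009,0,0,0,0],[0.0001,-0.009,0,0,0,0],[0.0001,-0.009,0,0,0,0],[0,-0.004,0,0,0,0],[0,-0.002,0,0,0,0],[0,-0.002,0,0,0,0]]'
python3 -c "
from h import *
where([*(O-.0428*UX),.006])"
```

```text
clock: 8.1
position: [0.4583, -0.1502, 0.006]
ee_rot: [3.085, -0.59, -0.0]
force: [-1.7, -4.4, 6.3]
width: 0.005
gripper_force: 4.0
t 8.1 q [ 0.25  0.53 -0.06  2.13  0.07  0.49 -1.81] p [ 0.4583 -0.1502  0.006 ] dock [-45.4  -1.4] y ang -111.65 z [-0.    -0.001 -1.   ] F [-1.7 -4.4  6.3] w 0.005383697722191066
row units [-0.0035 -0.0065  0.0001]
```

```bash
python3 -m creep '[[0,-0.002,0,0,0,0],[0,-0.002,0,0,0,0],[0,-0.002,0,0,0,0],[0,-0.002,0,0,0,0],[0,0,0,0,0,0]]'
python3 -c "
from h import *
where()"
```

```text
clock: 8.52
position: [0.4595, -0.1472, 0.006]
ee_rot: [3.085, -0.59, -0.0]
force: [-1.1, -4.5, 5.3]
width: 0.004
gripper_force: 3.7
t 8.5167 q [ 0.25  0.53 -0.06  2.13  0.07  0.49 -1.82] p [ 0.4595 -0.1472  0.006 ] dock [-42.2  -1.4] y ang -111.65 z [-0. -0. -1.] F [-1.1 -4.5  5.3] w 0.004268790211140877
```

```bash
python3 -m creep '[[0,-0.002,0,0,0,0],[0,-0.002,0,0,0,0],[0,-0.002,0,0,0,0]]'; python3 -m creep '[[0,-0.002,0,0,0,0],[0,-0.002,0,0,0,0]]' | grep -E "pos|force"
```

```text
clock: 8.77
position: [0.4597, -0.1465, 0.006]
ee_rot: [3.083, -0.592, -0.001]
force: [-4.3, -12.0, 7.5]
width: 0.009
gripper_force: 7.1
position: [0.4596, -0.1462, 0.006]
force: [-6.3, -16.3, 9.5]
gripper_force: 9.2
```

```bash
python3 -m creep '[[0,-0.003,0,0,0,0],[0,-0.003,0,0,0,0],[0,0,0,0,0,0]]' | grep -E "pos|force"; python3 -m creep '[[0,0.02,0,0,0,0],[0,0.03,0,0,0,0],[0,0.03,0,0,0,0],[0,0.04,0,0,0,0],[0,0.05,0,0,0,0],[0,0.05,0,0,0,0],[0,0.03,-0.08,0,0,0],[0,0.03,-0.08,0,0,0],[0,0.03,-0.08,0,0,0],[0,0.03,-0.08,0,0,0]]'
python3 -c "
from h import *
where();f=look()
cv2.imwrite('pics/p3.png',f[200:345,270:450,::-1].repeat(4,0).repeat(4,1))"
```

```text
position: [0.4594, -0.146, 0.006]
force: [-8.0, -19.9, 10.6]
gripper_force: 11.4
clock: 10.02
position: [0.4112, -0.2669, 0.135]
ee_rot: [-3.085, 0.588, 0.002]
force: [1.2, 0.1, -0.2]
width: 0.004
gripper_force: 0.0
t 10.0167 q [ 0.55  0.33 -0.1   2.    0.04  0.81 -1.52] p [ 0.4112 -0.2669  0.135 ] dock [-171.1   -2.1] y ang -111.58 z [-0.001  0.001 -1.   ] F [ 1.2  0.1 -0.2] w 0.004422115382870313
discs 2 [[-9.2, 21.8], [-9.1, -20.5]]
```

View pics/p3.png

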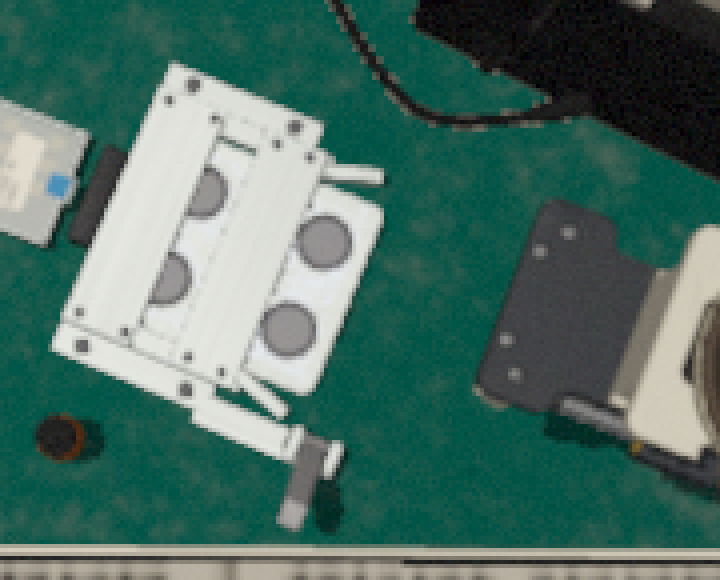

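The carrier is home: the outer discs sit at dock x of about -9, which puts its centre at about 20.8 mm with no skew. The keeper tip shows at (290,520), leaning outward. Next I'll tilt the tool about 30° for the keeper.

```bash
python3 -m creep '[[0,0,0,0.05,0,0],[0,0,0,0.05,0,0],[0,0,0,0.05,0,0],[0,0,0,0.05,0,0],[0,0,0,0.05,0,0],[0,0,0,0,0,0]]'
python3 -c "
from h import *
f,K,R,t=cam('top')
print('tip',dock(cast(np.array([290,520])/4+[270,200],.088,K,R,t)))
W=O-.028*UX+.118*UY
where([*W,.14]);where([*W,.05])"
```

```text
clock: 10.57
position: [0.4093, -0.2709, 0.1315]
ee_rot: [-2.57, 0.503, -0.132]
force: [-1.5, -0.7, -0.7]
width: 0.007
gripper_force: 0.0
tip [[-40.2619102  100.06579116]]
t 10.6167 q [ 1.    0.51 -0.25  1.88 -0.43  1.02 -0.92] p [ 0.4101 -0.2692  0.132 ] dock [-173.8   -2. ] y ang -112.07 z [ 0.185  0.466 -0.866] F [-0.5 -0.2 -0.6] w 0.0036964058268055483
row units [-0.2979 -0.3265  0.1669]
t 10.6167 q [ 1.    0.51 -0.25  1.88 -0.43  1.02 -0.92] p [ 0.4101 -0.2692  0.132 ] dock [-173.8   -2. ] y ang -112.07 z [ 0.185  0.466 -0.866] F [-0.5 -0.2 -0.6] w 0.0036964058268055483
row units [-0.2972 -0.2138  0.3617]
```

```bash
python3 -m creep '[[-0.0199,-0.0204,0.0104,0,0,0],[-0.0199,-0.0204,0.0104,0,0,0],[-0.0199,-0.0204,0.0104,0,0,0],[-0.0199,-0.0204,0.0104,0,0,0],[-0.0199,-0.0204,0.0104,0,0,0],[-0.0199,-0.0204,0.0104,0,0,0],[-0.0199,-0.0204,0.0104,0,0,0],[-0.0199,-0.0204,0.0104,0,0,0],[-0.0199,-0.0204,0.0104,0,0,0],[-0.0199,-0.0204,0.0104,0,0,0],[-0.0199,-0.0204,0.0104,0,0,0],[-0.0199,-0.0204,0.0104,0,0,0],[-0.0199,-0.0204,0.0104,0,0,0],[-0.0199,-0.0204,0.0104,0,0,0],[-0.0199,-0.0204,0.0104,0,0,0],[-0.0199,-0.0204,0.0104,0,0,0]]'
python3 -c "
from h import *
W=O-.028*UX+.126*UY
where([*W,.05])"
```

```text
clock: 11.95
position: [0.3469, -0.0834, 0.1416]
ee_rot: [-2.578, 0.493, -0.132]
force: [0.5, 0.2, -0.1]
width: 0.006
gripper_force: 0.0
t 11.95 q [ 0.93  0.26 -0.38  2.27 -0.59  0.81 -0.94] p [ 0.3469 -0.0834  0.1416] dock [-25.8 127. ] y ang -111.66 z [ 0.185  0.465 -0.866] F [ 0.5  0.2 -0.1] w 0.006150302717166915
row units [0.0025 0.1193 0.1955]
```

```bash
python3 -m creep '[[0,0.011,0.0182,0,0,0],[0,0.011,0.0182,0,0,0],[0,0.011,0.0182,0,0,0],[0,0.011,0.0182,0,0,0],[0,0.011,0.0182,0,0,0],[0,0.011,0.0182,0,0,0],[0,0.011,0.0182,0,0,0],[0,0.011,0.0182,0,0,0],[0,0.011,0.0182,0,0,0],[0,0.011,0.0182,0,0,0],[0,0,0,0,0,0]]'
python3 -c "
from h import *
W=O-.028*UX+.02*UY
where([*W,.055])
f=arm.get_image('side')['frame'];cv2.imwrite('pics/s2.png',f[100:320,160:420,::-1].repeat(2,0).repeat(2,1))"
```

```text
clock: 12.87
position: [0.3462, -0.0857, 0.0552]
ee_rot: [-2.577, 0.494, -0.13]
force: [-0.2, -0.0, -0.2]
width: 0.002
gripper_force: 0.0
t 12.8667 q [ 0.94  0.46 -0.42  2.34 -0.65  0.57 -0.81] p [ 0.3462 -0.0857  0.0552] dock [-28.3 126.8] y ang -111.72 z [ 0.183  0.466 -0.866] F [-0.2 -0.  -0.2] w 0.0017543623732830162
row units [ 0.2669  0.002  -0.0012]
```

View pics/s2.png

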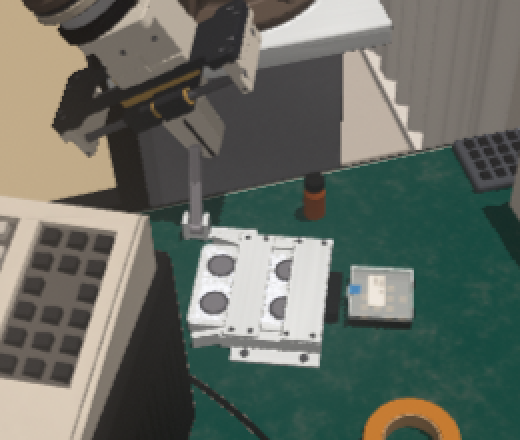

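The side view shows the finger behind the boom, which stands at (195,190), so it's placed to sweep the boom toward the dock's -y.

```bash
python3 -m creep '[[0.012,0,0,0,0,0],[0.012,0,0,0,0,0],[0.012,0,0,0,0,0],[0.012,0,0,0,0,0],[0.012,0,0,0,0,0],[0.012,0,0,0,0,0],[0.012,0,0,0,0,0],[0.012,0,0,0,0,0],[0.012,0,0,0,0,0],[0.012,0,0,0,0,0],[0.012,0,0,0,0,0],[0.012,0,0,0,0,0]]'|grep -E "pos|force"
python3 -m creep '[[0.012,0,0,0,0,0],[0.012,0,0,0,0,0],[0.012,0,0,0,0,0],[0.012,0,0,0,0,0],[0.012,0,0,0,0,0],[0.012,0,0,0,0,0],[0.012,0,0,0,0,0],[0.012,0,0,0,0,0],[0,0,0,0,0,0],[0,0,0,0,0,0],[0,0,0,0,0,0]]'
python3 -c "
from h import *
where()
f=arm.get_image('side')['frame'];cv2.imwrite('pics/s3.png',f[100:320,160:420,::-1].repeat(2,0).repeat(2,1))"
```

```text
position: [0.4007, -0.1074, 0.0565]
force: [0.5, 0.2, 1.4]
gripper_force: 0.0
clock: 14.83
position: [0.4356, -0.1212, 0.0564]
ee_rot: [-2.577, 0.493, -0.132]
force: [-0.3, -0.3, -0.4]
width: 0.003
gripper_force: 0.0
t 14.8333 q [ 0.82  0.54 -0.35  2.14 -0.58  0.66 -0.94] p [ 0.4356 -0.1212  0.0564] dock [-27.2  30.5] y ang -111.65 z [ 0.184  0.465 -0.866] F [-0.3 -0.3 -0.4] w 0.002651478081938725
```

View pics/s3.png

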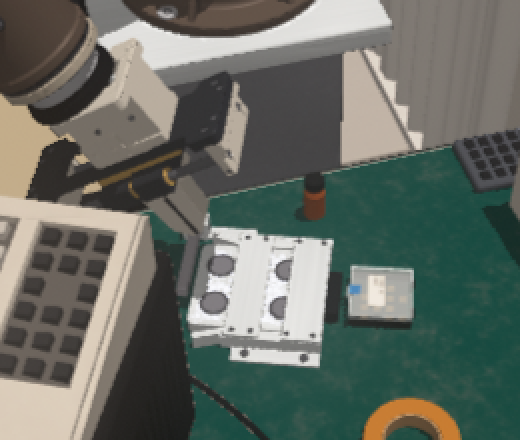

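The boom is now lying across the mouth at (187,265). I'll withdraw along the tool axis and check it.

```bash
python3 -m creep '[[0,0,-0.04,0,0,0],[0,0,-0.05,0,0,0],[0,0,-0.05,0,0,0],[0,0,-0.05,0,0,0],[0,0,-0.05,0,0,0],[0,0,-0.05,0,0,0],[0,0,-0.05,0,0,0],[0,0.03,-0.05,0,0,0],[0,0.05,-0.03,0,0,0],[0,0.05,0,0,0,0],[0,0.05,0,0,0,0],[0,0.05,0,0,0,0],[0,0,0,0,0,0],[0,0,0,0,0,0]]'
python3 -c "
from h import *
where();f=look()
cv2.imwrite('pics/p4.png',f[200:345,250:450,::-1].repeat(4,0).repeat(4,1))"
```

```text
clock: 16.05
position: [0.3748, -0.2738, 0.1555]
ee_rot: [-2.576, 0.496, -0.131]
force: [-0.3, -0.1, 0.2]
width: 0.006
gripper_force: 0.0
t 16.05 q [ 1.03  0.45 -0.21  1.9  -0.43  1.08 -0.87] p [ 0.3748 -0.2738  0.1555] dock [-191.4   28.9] y ang -111.8 z [ 0.184  0.465 -0.866] F [-0.3 -0.1  0.2] w 0.006106626243364756
discs 2 [[-9.2, 21.8], [-9.1, -20.6]]
```

View pics/p4.png

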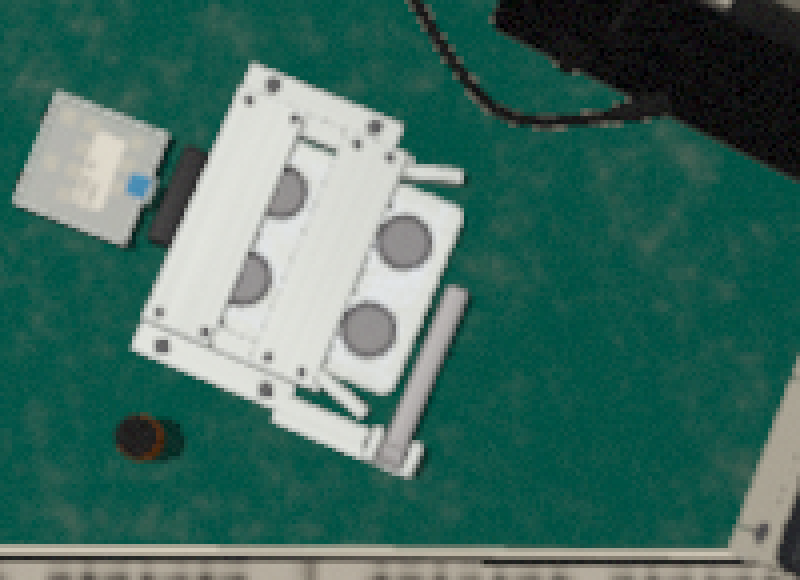

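The view shows the boom lying shut behind the carrier, from (395,455) to (457,288). The carrier hasn't moved, and the vial and chip box are in place. Handing in.

```bash
python3 -c "
from cell import arm
print(arm.sign_off())"
```

```text
the job is handed in; nothing more can be done
None
```

I slid the carrier in until it was home against the back stop, folded the keeper boom down across the mouth behind it, and handed the job in at about 16 s; the final view showed the carrier home, the boom across the mouth, and the vial and chip box where they were.

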